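# Take the worn roller sleeve off its spindle

### The arm

A 7-joint arm with a two-finger parallel gripper is mounted at the origin on a cart in front of the work surface, level with it; the furniture and walls round the work are solid. World frame = base frame: x ahead of the robot, y to its left, z up, the work surface at z = 0. Lengths are in m, angles in rad, forces in N, time in s.
With the tool pointing down it reaches from about 0.425 to 0.925 m from the base axis. Payload 6.8 kg.
Tool frame: the origin (TCP) lies on the mounting face of the last link; the fingertips stand 173 mm ahead of it and the grasp point (between the pads) lies 155 mm ahead of it; z points along the fingers, y is the line along which they close (so a half turn about z gives the same grasp; the last joint's range is limited). The gripper opens to 85 mm and grips with 20 to 120 N. Pads are 22 mm wide; open, the fingers measure 114 mm over their backs; the gripper's body (76 mm by 85 mm) begins 54 mm behind the grasp point. The pads swing forward as they close: fully open they stand 13 mm farther back than shut.
Start: joints at [-1.408, 0.477, 0.022, 1.555, -0.011, 1.109, -0.083], TCP at [0.181, 0.65, 0.405] pointing down, gripper open.
Joint ranges: [-2.96, 2.96], [-0.34, 2.1], [-1.41, 1.46], [0.24, 2.44], [-1.37, 4.51], [0.17, 1.92], [-2.96, 2.96]. Speed limits (rad/s): [2.39, 2.39, 3.14, 3.14, 3.14, 3.14, 3.14].

### API

Orientations are given as a rotation vector (axis times angle).
In Python, from bench import r gives the robot as it stands.
- The arm moves only by the tool arm_command, never from a script. Its argument "plan" is a list of rows, each an object of numbers: "claw": the closure, from 0 (fully open) to 1 (shut); "tx", "ty", "tz": the shift along the tool's x, y, z in m; "ax", "ay", "az": the turn, a rotation vector about the tool's x, y, z in degrees. A call has exactly 10 rows; each row shifts and turns the commanded pose from where the row before left it, along the tool's axes as they then stand; what a row does not reach is not made up. A row lasts 1/12 s, in which the tool goes at most 41.7 mm and 7.16 degrees, less where a joint would pass 70% of its speed; a pose out of reach is approached as far as the arm can. A call is refused whole if a number of a shift passes 0.0417 or a number of a turn 7.16, either way. A call with a gripper value outside its range is refused whole. The fingers move at their own pace and stop on an object; "squeeze" is the grip in N (left out, the last holds). Time passes only in rows, so rows that do not move let the fingers close, or fill a call up. It gives the time, the measured TCP pose, the force, the opening and the grip force at its end, in the units of the state.
- r.get_obs(): the state, without advancing time (a new reading comes with each control period).
- r.grab_frame(name): name is "side" or "top"; returns the picture (480x640x3 uint8, red, green, blue); there is no depth.
- r.camera_model(name): a dict with "fx", "fy", "cx", "cy" (pixels), "k1" (the pictures are not rectified: a ray, as slopes to the right and down, at radius r is drawn at 1 + k1 r^2 times it, then the intrinsics apply), "position" and "orientation" of the camera in the world. Camera axes: x right, y up, looking along -z (the intrinsics and any distortion apply to the point x, -y, -z); pixel columns grow to the right and rows downward; lengths in m; the calibration is good to about 2 mm. A picture is of the moment at which its call begins. camera_model takes no time and is no camera call.
- r.hand_in(): hands the job in; it is judged then, once.
Trained networks look in the newest picture that a camera, given by its name, has taken for a name from the list of things; names that differ only in an ending like _2 or _b are one class to them, and where a whole thing is asked for, a point or a joint stands for the part that bears it (a point fixed in the world has none). Each returns a list of dicts, best first, with "confidence" (0 to 1); they miss things now and then, are a little off and sometimes report something else, mostly with a low value. They report only what shows in the picture. A call takes as long as a camera call. They do not tell look-alikes from the thing itself.
- r.boxes_of(target, camera): "location" ([x, y, z] in m, in the coordinates of the camera as it stood for that picture, good to about 4 mm: the middle of the surface that is visible of it).
- r.tip_of(target, camera): "location" ([x, y, z] in m, in the coordinates of the camera as it stood for that picture, good to about 4 mm: a listed point, or the origin of a listed thing).
The state is a dict: "clock": time; "joints": joint angles; "qvel": joint speeds; "tau": joint torques, N m; "tcp_pos": TCP position; "orientation": TCP orientation; "contact_force": force on the tool from outside, world axes, zero at the start; "moment": the same for the moment, N m; "grip_width": finger opening in m; "gripper_force": force on a finger pad.
Only numpy, scipy, OpenCV 4.12 (cv2) and the standard library are available. Lean on these libraries where they do the work, as an engineer would, in place of code of your own. Each camera call takes 0.05 s, during which the arm holds its last target. There are 200 camera calls.

### The job

The orange roller sleeve is worn and has to go for regrinding: slide it off the open end of its spindle and lay it on its side in the yellow tray, without dropping it on the bench. Leave the blue sleeve where it is on the other spindle.

Things in the scene. Friction and masses are not known exactly. Their poses are not given: they have to be found in the camera images.
- orange_sleeve_center (a point): Centre of the orange roller sleeve: loose smooth tube, 60 mm long, 50 outside, 30 bore, 0.1-0.2 kg, aluminium core at its ends. It hangs level on the 16 mm rod of one of two like stands (which varies), its centre 7 mm below the rod's axis, open air below and beside. Point: on the tube's axis, midway; x along the tube. Can be gripped from above across its 50 mm diameter.
- stand_a_tip (a point): Open end of the orange sleeve's spindle, on the rod's axis, 120 mm above the bench. x runs level along the rod to its fixed end, so -x points off the open end, roughly to the robot; z up. Rod free over 148 mm, then a 34 mm round shoulder; at 158 mm a grey upright 56 mm wide, top 148 mm above the bench. Fixed. At the start the sleeve's middle is 70 to 95 mm from the open end.
- blue_sleeve_center (a point): Centre of the blue roller sleeve, the same in size and form as the orange one, hanging on the other, like spindle stand. It stays where it is. Its x axis runs along its tube and rod, away from the open end.
- tray_in (a point): Centre of the inner floor of the yellow open plastic tray, 4 mm above the bench. Outside 150 mm (its x) by 190 mm (its y), walls 4 mm thick and 30 mm high, z up; fixed to the bench.
Not all that is in view belongs to the job. Leave any green or red look-alike of the part that bears orange_sleeve_center alone.

How it is judged:
By the outcome, as a careful person would: the job done as asked, in the order asked, and still so for the second after the job is handed in, with the robot touching nothing.
It also fails if it takes over 42 s, if anything falls off the work surface, if the arm or the gripper's body presses on something with over 40 N, if the wrist force passes 120 N, or if a joint passes its speed limit or range.

## Working session

There is one attempt and no reset: what is moved stays moved. The work goes in short steps, Python scripts to look and compute and a tool call to move; the robot and the scene stay as the last step left them, time stands still between calls to the robot, and variables do not carry over. Pictures are saved under pics/ and viewed, at most 10 in all, crops included, and the job is handed in when it is done.

Besides the shell and the picture viewer there is one more tool, called after "Emit:" by a JSON object that holds its "fn" and its "kwargs". arm_command: Moves the arm, as the interface text tells. Its arguments: {"type":"object","properties":{"plan":{"type":"array","items":{"type":"object","properties":{"claw":{"type":"number"},"tx":{"type":"number"},"ty":{"type":"number"},"tz":{"type":"number"},"ax":{"type":"number"},"ay":{"type":"number"},"az":{"type":"number"}}}},"squeeze":{"type":"number"}},"required":["plan"]}

```bash
mkdir -p pics; cat > h.py <<'E'
import numpy as np, cv2
from scipy.spatial.transform import Rotation as R
from bench import r
def rot(o):
    o=np.array(o,float)
    if o.shape==(3,3): return o
    return R.from_rotvec(o).as_matrix() if o.size==3 else R.from_quat(o).as_matrix()
def w(cam,p):
    m=r.camera_model(cam); return rot(m["orientation"])@np.array(p)+np.array(m["position"])
def px(cam,P):
    m=r.camera_model(cam); c=rot(m["orientation"]).T@(np.array(P)-m["position"])
    s=np.array([c[0],-c[1]])/-c[2]; s=s*(1+m["k1"]*(s@s)); return np.round([m["fx"]*s[0]+m["cx"],m["fy"]*s[1]+m["cy"]],1)
def ray(cam,u,z=None):
    m=r.camera_model(cam); K=np.array([[m["fx"],0,m["cx"]],[0,m["fy"],m["cy"]],[0,0,1]])
    s=cv2.undistortPoints(np.array([[u]],float),K,np.array([m["k1"],0,0,0,0.]))[0,0]
    d=rot(m["orientation"])@[s[0],-s[1],-1]; p=np.array(m["position"])
    return p+d*(z-p[2])/d[2] if z is not None else (p,d)
E
python3 - <<'E'
from h import *
print(r.get_obs())
for c in ("side","top"):
    cv2.imwrite(f"pics/{c}0.png",r.grab_frame(c)[:,:,::-1]); print(c,r.camera_model(c))
    for t in ("orange_sleeve_center","stand_a_tip","blue_sleeve_center","tray_in"):
        for f in (r.tip_of,r.boxes_of):
            for d in f(t,c)[:3]:
                P=w(c,d["location"]); print(t,f.__name__,round(d["confidence"],2),P.round(3),px(c,P))
E
```

```text
{'clock': 0.0, 'joints': array([-1.40811142,  0.47778752,  0.02231027,  1.55646727, -0.01149495,
        1.10926437, -0.08309244]), 'qvel': array([ 0.00017307, -0.00019636, -0.00076194,  0.00017441,  0.00106289,
        0.00071118,  0.00123901]), 'tau': array([ 5.04474392e-04, -5.96449149e+01,  1.60835255e+00, -2.81198180e+01,
        1.25821255e-02,  9.51063121e-03,  1.32528578e-05]), 'tcp_pos': array([0.18045696, 0.65014162, 0.4037266 ]), 'orientation': array([-4.23944012e-01, -3.11273519e+00,  2.81921501e-03]), 'contact_force': array([-0.43822833,  1.02333151, -0.67894454]), 'moment': array([ 0.04039628, -0.00446228,  0.03211826]), 'gripper_force': 0.0, 'grip_width': 0.08531677908328843}
side {'fx': 523.3069981728593, 'fy': 523.3069981728593, 'cx': 329.4926914034209, 'cy': 240.35727009706187, 'k1': -0.10007025734563396, 'position': array([-0.12329357, -1.04037928,  0.53845179]), 'orientation': array([ 1.19095181, -0.33407281, -0.51833059])}
orange_sleeve_center call 0.96 [ 0.639 -0.099  0.114] [383.6 233.2]
orange_sleeve_center call 0.75 [0.545 0.015 0.025] [326.8 261.2]
orange_sl
[... 918 characters left out ...]
180.4 184.6]
orange_sleeve_center call 0.73 [0.549 0.019 0.024] [301.9 213.1]
orange_sleeve_center call 0.56 [ 0.635 -0.101  0.109] [351.8 172.9]
orange_sleeve_center call 0.89 [ 0.63  -0.1    0.129] [351.7 171.9]
orange_sleeve_center call 0.81 [ 0.337 -0.447  0.046] [487.7 304.2]
orange_sleeve_center call 0.73 [0.606 0.336 0.043] [179.8 184.3]
stand_a_tip call 0.86 [ 0.553 -0.123  0.116] [359.7 205.1]
stand_a_tip call 0.89 [ 0.696 -0.081  0.021] [342.8 161.2]
blue_sleeve_center call 0.78 [0.571 0.18  0.113] [234.  192.4]
blue_sleeve_center call 0.78 [0.566 0.175 0.135] [234.  192.1]
tray_in call 0.79 [ 0.48  -0.265  0.006] [411.  245.8]
tray_in call 0.67 [ 0.476 -0.268  0.002] [411.9 247.6]
```

View pics/side0.png

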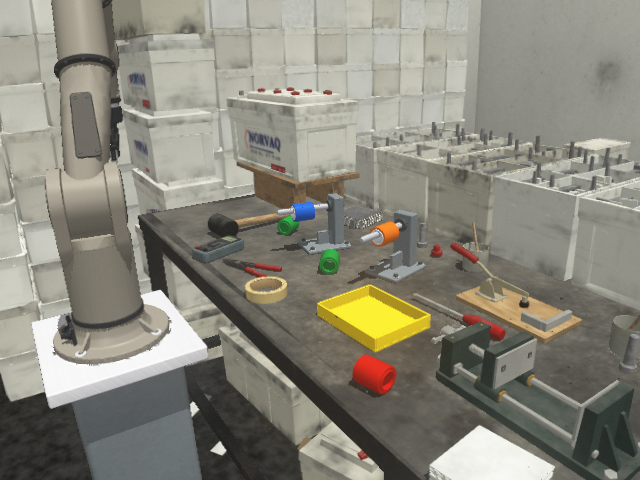

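View pics/top0.png

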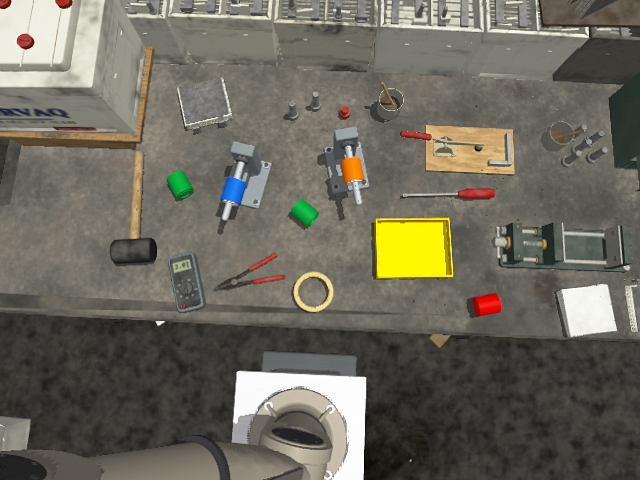

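The side view shows the orange sleeve at (384,233) on the right-hand stand, with its rod tip near (362,241). The blue sleeve is at (301,211), the tray at (371,318), and there are red and green look-alikes. The top view shows orange at (352,172), the tip at about (359,204), and the tray at about (413,248). The networks agree with both pictures, so next I refine the rod direction and tray yaw.

```bash
python3 - <<'E'
from h import *
im=cv2.imread("pics/top0.png"); hsv=cv2.cvtColor(im,cv2.COLOR_BGR2HSV)
def mk(lo,hi):
    m=cv2.inRange(hsv,(lo,150,90),(hi,255,255)); n,l,s,c=cv2.connectedComponentsWithStats(m); k=1+s[1:,4].argmax(); return np.argwhere(l==k)[:,::-1].astype(np.float32),s[k]
p,s=mk(8,18); print("orange",s,p.mean(0),cv2.minAreaRect(p))
for q in cv2.boxPoints(cv2.minAreaRect(p)): print(ray("top",q,.125).round(4))
p,s=mk(24,34); print("tray",s); 
for q in cv2.boxPoints(cv2.minAreaRect(p)): print(ray("top",q,.034).round(4))
c=im[110:230,290:410]; cv2.imwrite("pics/crop1.png",cv2.resize(c,None,fx=5,fy=5,interpolation=cv2.INTER_CUBIC))
for d in (0,88,118,158):
  for a in (12,16.5,20): print(d,a,px("top",[.5525+d/1e3*np.cos(np.radians(a)),-.125+d/1e3*np.sin(np.radians(a)),.12]))
E
```

```text
orange [341 157  23  28 455] [351.5121 169.0879] ((351.6923522949219, 169.96151733398438), (25.298978805541992, 20.19995880126953), 78.69007110595703)
[ 0.6617 -0.0693  0.125 ]
[ 0.6741 -0.1167  0.125 ]
[ 0.612  -0.1305  0.125 ]
[ 0.5998 -0.0836  0.125 ]
tray [ 374  218   79   61 4603]
[ 0.5425 -0.1654  0.034 ]
[ 0.5519 -0.3646  0.034 ]
[ 0.3986 -0.3633  0.034 ]
[ 0.3898 -0.1693  0.034 ]
0 12 [360.8 204.9]
0 16.5 [360.8 204.9]
0 20 [360.8 204.9]
88 12 [354.4 170. ]
88 16.5 [351.6 170.6]
88 20 [349.4 171.1]
118 12 [352.2 158.4]
118 16.5 [348.5 159.1]
118 20 [345.6 159.9]
158 12 [349.3 143.1]
158 16.5 [344.4 144.1]
158 20 [340.6 145. ]
```

View pics/crop1.png

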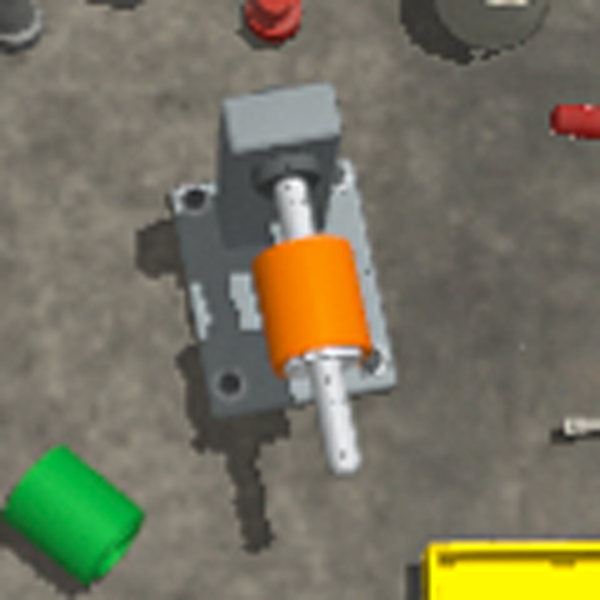

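Emit:
{"fn": "arm_command", "kwargs": {"plan": [{"az": -7,"claw": 0},{"az": -7},{"az": -7},{"az": -7},{"tx": -0.006,"ty": -0.018},{"tx": -0.012,"ty": -0.035},{"tx": -0.012,"ty": -0.035},{"tx": -0.012,"ty": -0.035},{"tx": -0.012,"ty": -0.035},{"tx": -0.012,"ty": -0.035}], "squeeze": 40}}

```text
invalid input at $.plan[0]: expected keys claw, tx, ty, tz, ax, ay, az
```

Emit:
{"fn": "arm_command", "kwargs": {"plan": [{"tx": -0.012,"ty": -0.035,"claw": 0},{"tx": -0.012,"ty": -0.035},{"tx": -0.012,"ty": -0.035},{"tx": -0.012,"ty": -0.035},{"tx": -0.012,"ty": -0.035},{"tx": -0.012,"ty": -0.035},{"tx": -0.012,"ty": -0.035},{"tx": -0.012,"ty": -0.035},{"tx": -0.012,"ty": -0.035},{"tx": -0.012,"ty": -0.035}]}}

```text
invalid input at $.plan[0]: expected keys claw, tx, ty, tz, ax, ay, az
```

Emit:
{"fn": "arm_command", "kwargs": {"plan": [{"claw": 0,"tx": 0,"ty": 0,"tz": 0,"ax": 0,"ay": 0,"az": -7},{"claw": 0,"tx": 0,"ty": 0,"tz": 0,"ax": 0,"ay": 0,"az": -7},{"claw": 0,"tx": 0,"ty": 0,"tz": 0,"ax": 0,"ay": 0,"az": -7},{"claw": 0,"tx": 0,"ty": 0,"tz": 0,"ax": 0,"ay": 0,"az": -7},{"claw": 0,"tx": -0.006,"ty": -0.018,"tz": 0,"ax": 0,"ay": 0,"az": 0},{"claw": 0,"tx": -0.012,"ty": -0.035,"tz": 0,"ax": 0,"ay": 0,"az": 0},{"claw": 0,"tx": -0.012,"ty": -0.035,"tz": 0,"ax": 0,"ay": 0,"az": 0},{"claw": 0,"tx": -0.012,"ty": -0.035,"tz": 0,"ax": 0,"ay": 0,"az": 0},{"claw": 0,"tx": -0.012,"ty": -0.035,"tz": 0,"ax": 0,"ay": 0,"az": 0},{"claw": 0,"tx": -0.012,"ty": -0.035,"tz": 0,"ax": 0,"ay": 0,"az": 0}], "squeeze": 40}}

```text
clock: 1.73
tcp_pos: [0.2874, 0.4746, 0.4049]
orientation: [-0.342, 3.123, 0.0]
contact_force: [0.0, 0.9, -0.4]
grip_width: 0.0855
gripper_force: 0.0
```

Emit:
{"fn": "arm_command", "kwargs": {"plan": [{"claw": 0,"tx": -0.012,"ty": -0.0355,"tz": 0,"ax": 0,"ay": 0,"az": 0},{"claw": 0,"tx": -0.012,"ty": -0.0355,"tz": 0,"ax": 0,"ay": 0,"az": 0},{"claw": 0,"tx": -0.012,"ty": -0.0355,"tz": 0,"ax": 0,"ay": 0,"az": 0},{"claw": 0,"tx": -0.012,"ty": -0.0355,"tz": 0,"ax": 0,"ay": 0,"az": 0},{"claw": 0,"tx": -0.012,"ty": -0.0355,"tz": 0,"ax": 0,"ay": 0,"az": 0},{"claw": 0,"tx": -0.012,"ty": -0.0355,"tz": 0,"ax": 0,"ay": 0,"az": 0},{"claw": 0,"tx": -0.012,"ty": -0.0355,"tz": 0,"ax": 0,"ay": 0,"az": 0},{"claw": 0,"tx": -0.012,"ty": -0.0355,"tz": 0,"ax": 0,"ay": 0,"az": 0},{"claw": 0,"tx": -0.012,"ty": -0.0355,"tz": 0,"ax": 0,"ay": 0,"az": 0},{"claw": 0,"tx": -0.012,"ty": -0.0355,"tz": 0,"ax": 0,"ay": 0,"az": 0}]}}

```text
clock: 2.57
tcp_pos: [0.4812, 0.1538, 0.4051]
orientation: [-0.342, 3.122, 0.001]
contact_force: [1.5, 0.4, -0.6]
grip_width: 0.0852
gripper_force: 0.0
```

Emit:
{"fn": "arm_command", "kwargs": {"plan": [{"claw": 0,"tx": -0.012,"ty": -0.036,"tz": 0,"ax": 0,"ay": 0,"az": 0},{"claw": 0,"tx": -0.012,"ty": -0.036,"tz": 0,"ax": 0,"ay": 0,"az": 0},{"claw": 0,"tx": -0.012,"ty": -0.036,"tz": 0,"ax": 0,"ay": 0,"az": 0},{"claw": 0,"tx": -0.012,"ty": -0.036,"tz": 0,"ax": 0,"ay": 0,"az": 0},{"claw": 0,"tx": -0.012,"ty": -0.036,"tz": 0,"ax": 0,"ay": 0,"az": 0},{"claw": 0,"tx": -0.012,"ty": -0.036,"tz": 0,"ax": 0,"ay": 0,"az": 0},{"claw": 0,"tx": -0.012,"ty": -0.036,"tz": 0,"ax": 0,"ay": 0,"az": 0},{"claw": 0,"tx": -0.009,"ty": -0.022,"tz": 0.01,"ax": 0,"ay": 0,"az": 0},{"claw": 0,"tx": -0.004,"ty": -0.008,"tz": 0.025,"ax": 0,"ay": 0,"az": 0},{"claw": 0,"tx": 0,"ty": 0,"tz": 0.02,"ax": 0,"ay": 0,"az": 0}]}}

```text
clock: 3.4
tcp_pos: [0.6372, -0.1022, 0.3492]
orientation: [-0.335, 3.122, -0.003]
contact_force: [0.3, -0.2, 0.2]
grip_width: 0.0855
gripper_force: 0.0
```

```bash
python3 - <<'E'
from h import *
ims=[]
for c in ("side","top"):
    im=r.grab_frame(c)[:,:,::-1]
    u=px(c,[.62,-.1,.16]).astype(int); cr=im[u[1]-60:u[1]+60,u[0]-50:u[0]+50]; ims.append(cv2.resize(cr,(400,480),interpolation=cv2.INTER_CUBIC))
    for d in r.tip_of("orange_sleeve_center",c)[:4]: print(c,round(d["confidence"],2),w(c,d["location"]).round(3))
    for d in r.tip_of("stand_a_tip",c)[:2]: print("tip",c,round(d["confidence"],2),w(c,d["location"]).round(3))
cv2.imwrite("pics/c2.png",np.hstack(ims)); o=r.get_obs(); print(o["tcp_pos"],o["orientation"],o["clock"],o["joints"])
E
```

```text
side 0.97 [ 0.638 -0.1    0.114]
side 0.88 [ 0.338 -0.448  0.029]
side 0.59 [0.549 0.016 0.027]
side 0.59 [0.614 0.343 0.025]
tip side 0.79 [ 0.554 -0.123  0.12 ]
top 0.95 [ 0.336 -0.448  0.026]
top 0.91 [0.613 0.339 0.023]
[ 0.63674521 -0.09828904  0.35137135] [-3.42709054e-01  3.12038804e+00 -1.16308664e-04] 3.7 [-0.1619953   0.48915864  0.30090808  1.7018041  -0.16974798  0.97377513
  1.99068282]
```

View pics/c2.png

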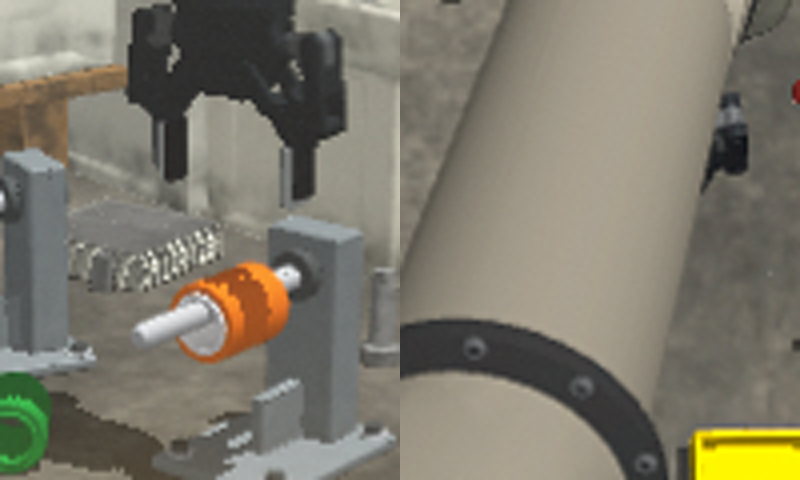

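The gripper is squarely above the orange sleeve in the side view; the arm hides the sleeve from the top camera. I'll descend and close.

Emit:
{"fn": "arm_command", "kwargs": {"plan": [{"claw": 0,"tx": 0,"ty": -0.002,"tz": 0.012,"ax": 0,"ay": 0,"az": 0},{"claw": 0,"tx": 0,"ty": 0,"tz": 0.02,"ax": 0,"ay": 0,"az": 0},{"claw": 0,"tx": 0,"ty": 0,"tz": 0.02,"ax": 0,"ay": 0,"az": 0},{"claw": 0,"tx": 0,"ty": 0,"tz": 0.016,"ax": 0,"ay": 0,"az": 0},{"claw": 0,"tx": 0,"ty": 0,"tz": 0.01,"ax": 0,"ay": 0,"az": 0},{"claw": 0,"tx": 0,"ty": 0,"tz": 0.005,"ax": 0,"ay": 0,"az": 0},{"claw": 0,"tx": 0,"ty": 0,"tz": 0,"ax": 0,"ay": 0,"az": 0},{"claw": 0.2,"tx": 0,"ty": 0,"tz": 0,"ax": 0,"ay": 0,"az": 0},{"claw": 0.3,"tx": 0,"ty": 0,"tz": 0,"ax": 0,"ay": 0,"az": 0},{"claw": 0.35,"tx": 0,"ty": 0,"tz": 0,"ax": 0,"ay": 0,"az": 0}], "squeeze": 40}}

```text
clock: 4.53
tcp_pos: [0.6372, -0.1009, 0.2678]
orientation: [-0.341, 3.121, -0.0]
contact_force: [0.1, -0.1, 0.4]
grip_width: 0.0555
gripper_force: 0.0
```

Emit:
{"fn": "arm_command", "kwargs": {"plan": [{"claw": 0.4,"tx": 0,"ty": 0,"tz": 0,"ax": 0,"ay": 0,"az": 0},{"claw": 0.45,"tx": 0,"ty": 0,"tz": 0,"ax": 0,"ay": 0,"az": 0},{"claw": 0.6,"tx": 0,"ty": 0,"tz": 0,"ax": 0,"ay": 0,"az": 0},{"claw": 1,"tx": 0,"ty": 0,"tz": 0,"ax": 0,"ay": 0,"az": 0},{"claw": 1,"tx": 0,"ty": 0,"tz": 0,"ax": 0,"ay": 0,"az": 0},{"claw": 1,"tx": 0,"ty": 0,"tz": 0,"ax": 0,"ay": 0,"az": 0},{"claw": 1,"tx": 0,"ty": 0,"tz": 0,"ax": 0,"ay": 0,"az": 0},{"claw": 1,"tx": 0,"ty": 0,"tz": 0,"ax": 0,"ay": 0,"az": 0},{"claw": 1,"tx": 0,"ty": 0,"tz": 0,"ax": 0,"ay": 0,"az": 0},{"claw": 1,"tx": 0,"ty": 0,"tz": 0,"ax": 0,"ay": 0,"az": 0}]}}

```text
clock: 5.37
tcp_pos: [0.6371, -0.1009, 0.2679]
orientation: [-0.341, 3.121, -0.0]
contact_force: [-1.4, 0.3, 5.2]
grip_width: 0.0488
gripper_force: 40.3
```

```bash
python3 - <<'E'
from h import *
c="side"; im=r.grab_frame(c)[:,:,::-1]
u=px(c,[.62,-.1,.13]).astype(int); cr=im[u[1]-50:u[1]+50,u[0]-60:u[0]+60]; cv2.imwrite("pics/c3.png",cv2.resize(cr,(720,600),interpolation=cv2.INTER_CUBIC))
o=r.get_obs(); print(o)
E
```

```text
{'clock': 5.4167, 'joints': array([-0.13515137,  0.58875198,  0.27176132,  1.75603669, -0.20508719,
        0.8226388 ,  2.0214974 ]), 'qvel': array([-5.36071673e-04,  8.44970867e-05,  1.87492711e-03,  9.82279657e-04,
       -1.93971642e-04,  2.33059887e-03,  7.81636901e-04]), 'tau': array([ 5.37085778e-02, -5.58350408e+01,  5.73847175e+00, -2.14043945e+01,
        8.52854631e-03, -3.05929324e-01, -5.08779296e-03]), 'tcp_pos': array([ 0.6371441 , -0.10085107,  0.26789633]), 'orientation': array([-3.41300355e-01,  3.12113033e+00, -2.69132775e-04]), 'contact_force': array([-1.10696338,  0.61655269,  5.94412955]), 'moment': array([0.02965434, 0.16625724, 0.01445959]), 'gripper_force': 40.3114706184715, 'grip_width': 0.048842368753100975}
```

View pics/c3.png

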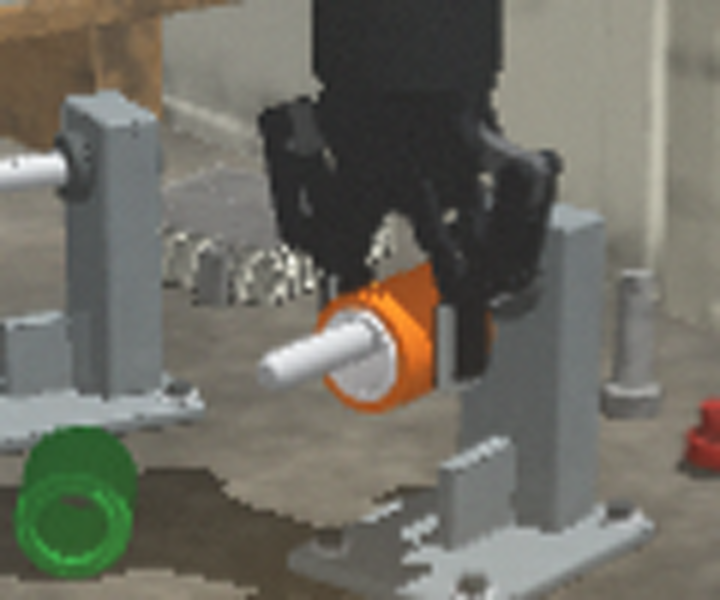

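The sleeve is gripped: opening 49 mm, 40 N, rod at the top of the bore. I'll lift 7 mm to centre the bore on the rod and check the forces.

Emit:
{"fn": "arm_command", "kwargs": {"plan": [{"claw": 1,"tx": 0,"ty": 0,"tz": -0.002,"ax": 0,"ay": 0,"az": 0},{"claw": 1,"tx": 0,"ty": 0,"tz": -0.003,"ax": 0,"ay": 0,"az": 0},{"claw": 1,"tx": 0,"ty": 0,"tz": -0.002,"ax": 0,"ay": 0,"az": 0},{"claw": 1,"tx": 0,"ty": 0,"tz": 0,"ax": 0,"ay": 0,"az": 0},{"claw": 1,"tx": 0.005,"ty": 0,"tz": 0,"ax": 0,"ay": 0,"az": 0},{"claw": 1,"tx": 0.005,"ty": 0,"tz": 0,"ax": 0,"ay": 0,"az": 0},{"claw": 1,"tx": 0.005,"ty": 0,"tz": 0,"ax": 0,"ay": 0,"az": 0},{"claw": 1,"tx": 0.005,"ty": 0,"tz": 0,"ax": 0,"ay": 0,"az": 0},{"claw": 1,"tx": 0,"ty": 0,"tz": 0,"ax": 0,"ay": 0,"az": 0},{"claw": 1,"tx": 0,"ty": 0,"tz": 0,"ax": 0,"ay": 0,"az": 0}], "squeeze": 50}}

```text
clock: 6.25
tcp_pos: [0.6168, -0.1053, 0.2737]
orientation: [0.341, -3.123, -0.0]
contact_force: [-0.1, 0.7, -2.0]
grip_width: 0.0484
gripper_force: 51.7
```

```bash
python3 - <<'E'
from h import *
c="side"; im=r.grab_frame(c)[:,:,::-1]
u=px(c,[.58,-.11,.12]).astype(int); cr=im[u[1]-30:u[1]+30,u[0]-36:u[0]+36]; cv2.imwrite("pics/c4.png",cv2.resize(cr,(720,600),interpolation=cv2.INTER_CUBIC))
o=r.get_obs(); print(o["contact_force"],o["moment"],o["tcp_pos"])
E
```

```text
[ 0.70113501 -0.49319053 -2.34214523] [-0.03221433  0.04874781 -0.01330586] [ 0.61712693 -0.10508781  0.27377352]
```

View pics/c4.png

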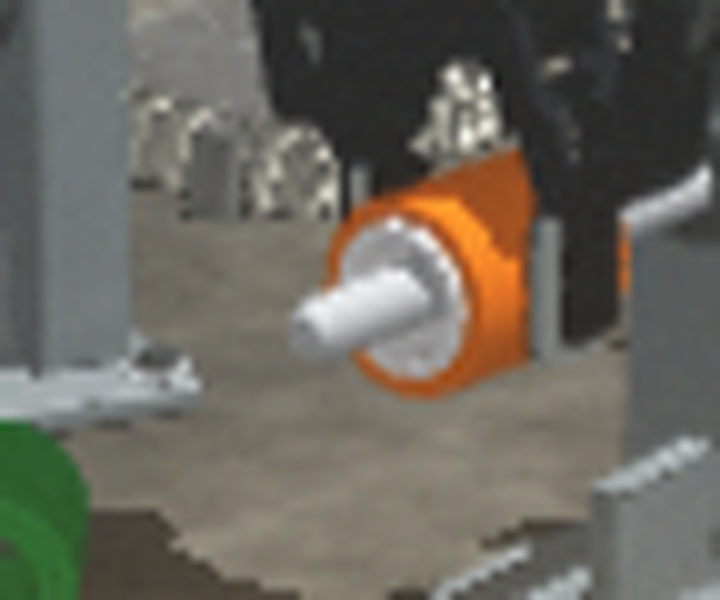

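The force is now only the sleeve's weight (about 2 N), and the bore is clear of the rod. I'll slide it off along +tx.

Emit:
{"fn": "arm_command", "kwargs": {"plan": [{"claw": 1,"tx": 0.006,"ty": 0,"tz": 0,"ax": 0,"ay": 0,"az": 0},{"claw": 1,"tx": 0.01,"ty": 0,"tz": 0,"ax": 0,"ay": 0,"az": 0},{"claw": 1,"tx": 0.01,"ty": 0,"tz": 0,"ax": 0,"ay": 0,"az": 0},{"claw": 1,"tx": 0.01,"ty": 0,"tz": 0,"ax": 0,"ay": 0,"az": 0},{"claw": 1,"tx": 0.01,"ty": 0,"tz": 0,"ax": 0,"ay": 0,"az": 0},{"claw": 1,"tx": 0.01,"ty": 0,"tz": 0,"ax": 0,"ay": 0,"az": 0},{"claw": 1,"tx": 0.01,"ty": 0,"tz": 0,"ax": 0,"ay": 0,"az": 0},{"claw": 1,"tx": 0.006,"ty": 0,"tz": 0,"ax": 0,"ay": 0,"az": 0},{"claw": 1,"tx": 0,"ty": 0,"tz": 0,"ax": 0,"ay": 0,"az": 0},{"claw": 1,"tx": 0,"ty": 0,"tz": 0,"ax": 0,"ay": 0,"az": 0}]}}

```text
clock: 7.13
tcp_pos: [0.5468, -0.1207, 0.2739]
orientation: [-0.341, 3.122, 0.0]
contact_force: [-0.6, 0.1, -1.2]
grip_width: 0.0482
gripper_force: 51.7
```

Emit:
{"fn": "arm_command", "kwargs": {"plan": [{"claw": 1,"tx": 0.006,"ty": 0,"tz": 0,"ax": 0,"ay": 0,"az": 0},{"claw": 1,"tx": 0.01,"ty": 0,"tz": 0,"ax": 0,"ay": 0,"az": 0},{"claw": 1,"tx": 0.01,"ty": 0,"tz": 0,"ax": 0,"ay": 0,"az": 0},{"claw": 1,"tx": 0.01,"ty": 0,"tz": 0,"ax": 0,"ay": 0,"az": 0},{"claw": 1,"tx": 0.01,"ty": 0,"tz": 0,"ax": 0,"ay": 0,"az": 0},{"claw": 1,"tx": 0.01,"ty": 0,"tz": 0,"ax": 0,"ay": 0,"az": 0},{"claw": 1,"tx": 0.006,"ty": 0,"tz": 0,"ax": 0,"ay": 0,"az": 0},{"claw": 1,"tx": 0,"ty": 0,"tz": 0,"ax": 0,"ay": 0,"az": 0},{"claw": 1,"tx": 0,"ty": 0,"tz": 0,"ax": 0,"ay": 0,"az": 0},{"claw": 1,"tx": 0,"ty": 0,"tz": 0,"ax": 0,"ay": 0,"az": 0}]}}

```text
clock: 7.97
tcp_pos: [0.4869, -0.1339, 0.2739]
orientation: [-0.342, 3.122, -0.0]
contact_force: [0.3, 0.4, -1.7]
grip_width: 0.0483
gripper_force: 51.7
```

```bash
python3 - <<'E'
from h import *
c="side"; im=r.grab_frame(c)[:,:,::-1]
u=px(c,[.52,-.13,.12]).astype(int); cr=im[u[1]-60:u[1]+60,u[0]-72:u[0]+72]; cv2.imwrite("pics/c5.png",cv2.resize(cr,(720,600),interpolation=cv2.INTER_CUBIC))
for d in r.tip_of("orange_sleeve_center",c)[:5]: print(c,round(d["confidence"],2),w(c,d["location"]).round(3))
o=r.get_obs(); print(o["contact_force"],o["moment"],o["tcp_pos"],o["orientation"],o["grip_width"],o["clock"])
E
```

```text
side 0.75 [ 0.338 -0.454  0.025]
side 0.73 [0.611 0.345 0.022]
side 0.66 [ 0.489 -0.131  0.123]
side 0.66 [0.547 0.013 0.03 ]
[ 0.2610375   0.84904285 -1.47835641] [0.00220849 0.02463474 0.00743994] [ 0.48695707 -0.13379115  0.2737845 ] [-3.42426974e-01  3.12220857e+00 -1.13556507e-04] 0.048397830548423504 8.0667
```

View pics/c5.png

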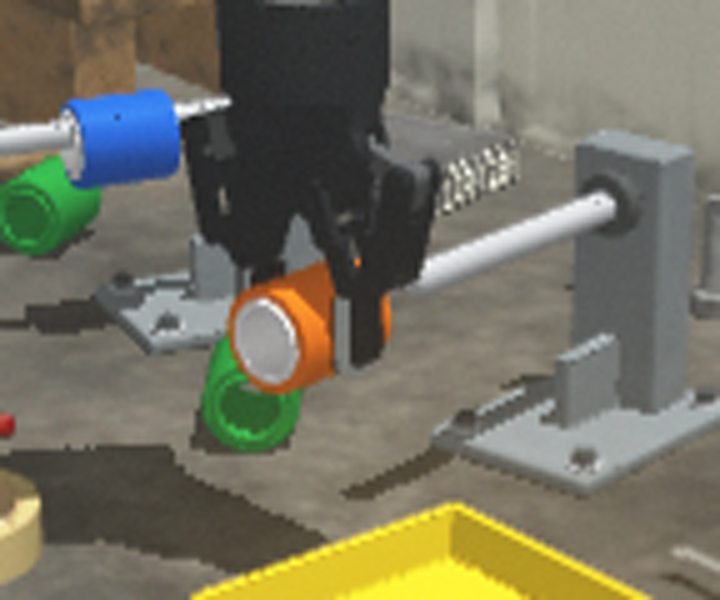

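The sleeve is clear of the rod: rear end about 40 mm past the tip, bore empty at (265,340) in the crop. I'll move over the tray and lower.

Emit:
{"fn": "arm_command", "kwargs": {"plan": [{"claw": 1,"tx": 0.01,"ty": 0,"tz": 0,"ax": 0,"ay": 0,"az": 0},{"claw": 1,"tx": 0.01,"ty": -0.008,"tz": 0,"ax": 0,"ay": 0,"az": 0},{"claw": 1,"tx": 0.01,"ty": -0.018,"tz": 0,"ax": 0,"ay": 0,"az": 0},{"claw": 1,"tx": 0.01,"ty": -0.02,"tz": 0,"ax": 0,"ay": 0,"az": 0},{"claw": 1,"tx": 0,"ty": -0.022,"tz": 0,"ax": 0,"ay": 0,"az": 0},{"claw": 1,"tx": 0,"ty": -0.022,"tz": 0,"ax": 0,"ay": 0,"az": 0},{"claw": 1,"tx": 0,"ty": -0.02,"tz": 0,"ax": 0,"ay": 0,"az": 0},{"claw": 1,"tx": 0,"ty": -0.012,"tz": 0,"ax": 0,"ay": 0,"az": 0},{"claw": 1,"tx": 0,"ty": -0.004,"tz": 0,"ax": 0,"ay": 0,"az": 0},{"claw": 1,"tx": 0,"ty": 0,"tz": 0,"ax": 0,"ay": 0,"az": 0}]}}

```text
clock: 8.9
tcp_pos: [0.4739, -0.2666, 0.2736]
orientation: [0.339, -3.123, 0.0]
contact_force: [0.4, 0.0, -1.2]
grip_width: 0.0482
gripper_force: 51.8
```

Emit:
{"fn": "arm_command", "kwargs": {"plan": [{"claw": 1,"tx": 0,"ty": 0,"tz": 0.006,"ax": 0,"ay": 0,"az": 0},{"claw": 1,"tx": 0,"ty": 0,"tz": 0.014,"ax": 0,"ay": 0,"az": 0},{"claw": 1,"tx": 0,"ty": 0,"tz": 0.014,"ax": 0,"ay": 0,"az": 0},{"claw": 1,"tx": 0,"ty": 0,"tz": 0.014,"ax": 0,"ay": 0,"az": 0},{"claw": 1,"tx": 0,"ty": 0,"tz": 0.014,"ax": 0,"ay": 0,"az": 0},{"claw": 1,"tx": 0,"ty": 0,"tz": 0.01,"ax": 0,"ay": 0,"az": 0},{"claw": 1,"tx": 0,"ty": 0,"tz": 0.006,"ax": 0,"ay": 0,"az": 0},{"claw": 1,"tx": 0,"ty": 0,"tz": 0.004,"ax": 0,"ay": 0,"az": 0},{"claw": 1,"tx": 0,"ty": 0,"tz": 0,"ax": 0,"ay": 0,"az": 0},{"claw": 1,"tx": 0,"ty": 0,"tz": 0,"ax": 0,"ay": 0,"az": 0}]}}

```text
clock: 9.73
tcp_pos: [0.4747, -0.2656, 0.1919]
orientation: [-0.342, 3.123, -0.0]
contact_force: [0.4, 0.3, -0.6]
grip_width: 0.0484
gripper_force: 51.8
```

```bash
python3 - <<'E'
from h import *
c="side"; im=r.grab_frame(c)[:,:,::-1]
u=px(c,[.475,-.265,.05]).astype(int); cr=im[u[1]-60:u[1]+60,u[0]-72:u[0]+72]; cv2.imwrite("pics/c6.png",cv2.resize(cr,(720,600),interpolation=cv2.INTER_CUBIC))
o=r.get_obs(); print(o["contact_force"],o["moment"],o["tcp_pos"],o["orientation"],o["grip_width"],o["clock"])
E
```

```text
[ 0.84332083 -0.61708443 -1.66686925] [ 0.02192671 -0.01507814  0.01110299] [ 0.47479196 -0.26575803  0.19216451] [-3.41654688e-01  3.12220235e+00 -5.81229152e-04] 0.04826459484020773 9.7833
```

View pics/c6.png

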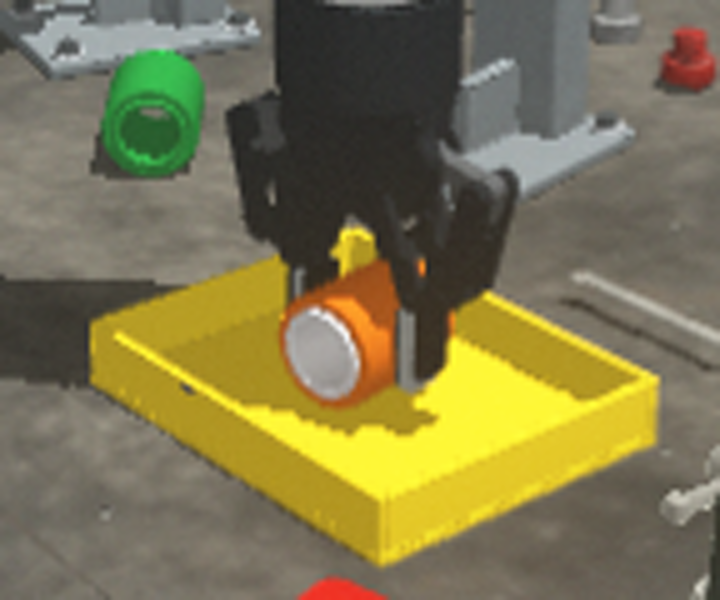

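The sleeve is in the middle of the tray, a few mm above the floor. I'll inch down.

Emit:
{"fn": "arm_command", "kwargs": {"plan": [{"claw": 1,"tx": 0,"ty": 0,"tz": 0.002,"ax": 0,"ay": 0,"az": 0},{"claw": 1,"tx": 0,"ty": 0,"tz": 0.002,"ax": 0,"ay": 0,"az": 0},{"claw": 1,"tx": 0,"ty": 0,"tz": 0.001,"ax": 0,"ay": 0,"az": 0},{"claw": 1,"tx": 0,"ty": 0,"tz": 0.001,"ax": 0,"ay": 0,"az": 0},{"claw": 1,"tx": 0,"ty": 0,"tz": 0,"ax": 0,"ay": 0,"az": 0},{"claw": 1,"tx": 0,"ty": 0,"tz": 0,"ax": 0,"ay": 0,"az": 0},{"claw": 1,"tx": 0,"ty": 0,"tz": 0,"ax": 0,"ay": 0,"az": 0},{"claw": 1,"tx": 0,"ty": 0,"tz": 0,"ax": 0,"ay": 0,"az": 0},{"claw": 1,"tx": 0,"ty": 0,"tz": 0,"ax": 0,"ay": 0,"az": 0},{"claw": 1,"tx": 0,"ty": 0,"tz": 0,"ax": 0,"ay": 0,"az": 0}]}}

```text
clock: 10.62
tcp_pos: [0.4745, -0.2657, 0.1857]
orientation: [0.342, -3.123, -0.0]
contact_force: [0.5, 1.0, -0.9]
grip_width: 0.0488
gripper_force: 51.8
```

Emit:
{"fn": "arm_command", "kwargs": {"plan": [{"claw": 1,"tx": 0,"ty": 0,"tz": 0.001,"ax": 0,"ay": 0,"az": 0},{"claw": 1,"tx": 0,"ty": 0,"tz": 0.001,"ax": 0,"ay": 0,"az": 0},{"claw": 1,"tx": 0,"ty": 0,"tz": 0,"ax": 0,"ay": 0,"az": 0},{"claw": 1,"tx": 0,"ty": 0,"tz": 0,"ax": 0,"ay": 0,"az": 0},{"claw": 1,"tx": 0,"ty": 0,"tz": 0,"ax": 0,"ay": 0,"az": 0},{"claw": 1,"tx": 0,"ty": 0,"tz": 0,"ax": 0,"ay": 0,"az": 0},{"claw": 1,"tx": 0,"ty": 0,"tz": 0,"ax": 0,"ay": 0,"az": 0},{"claw": 1,"tx": 0,"ty": 0,"tz": 0,"ax": 0,"ay": 0,"az": 0},{"claw": 1,"tx": 0,"ty": 0,"tz": 0,"ax": 0,"ay": 0,"az": 0},{"claw": 1,"tx": 0,"ty": 0,"tz": 0,"ax": 0,"ay": 0,"az": 0}]}}

```text
clock: 11.45
tcp_pos: [0.4745, -0.2657, 0.1837]
orientation: [0.341, -3.123, 0.0]
contact_force: [-1.4, -0.3, 1.6]
grip_width: 0.0483
gripper_force: 52.0
```

Emit:
{"fn": "arm_command", "kwargs": {"plan": [{"claw": 1,"tx": 0,"ty": 0,"tz": 0.0005,"ax": 0,"ay": 0,"az": 0},{"claw": 1,"tx": 0,"ty": 0,"tz": 0,"ax": 0,"ay": 0,"az": 0},{"claw": 1,"tx": 0,"ty": 0,"tz": 0,"ax": 0,"ay": 0,"az": 0},{"claw": 1,"tx": 0,"ty": 0,"tz": 0,"ax": 0,"ay": 0,"az": 0},{"claw": 1,"tx": 0,"ty": 0,"tz": 0,"ax": 0,"ay": 0,"az": 0},{"claw": 1,"tx": 0,"ty": 0,"tz": 0,"ax": 0,"ay": 0,"az": 0},{"claw": 1,"tx": 0,"ty": 0,"tz": 0,"ax": 0,"ay": 0,"az": 0},{"claw": 1,"tx": 0,"ty": 0,"tz": 0,"ax": 0,"ay": 0,"az": 0},{"claw": 1,"tx": 0,"ty": 0,"tz": 0,"ax": 0,"ay": 0,"az": 0},{"claw": 1,"tx": 0,"ty": 0,"tz": 0,"ax": 0,"ay": 0,"az": 0}]}}

```text
clock: 12.28
tcp_pos: [0.4745, -0.2658, 0.1836]
orientation: [-0.341, 3.123, 0.0]
contact_force: [-3.3, 0.8, 7.1]
grip_width: 0.0481
gripper_force: 52.4
```

The force rose to +7 N, so the sleeve is on the floor. I'll open slowly (0.45 is about a 49 mm opening), then fully, and withdraw.

Emit:
{"fn": "arm_command", "kwargs": {"plan": [{"claw": 0.44,"tx": 0,"ty": 0,"tz": 0,"ax": 0,"ay": 0,"az": 0},{"claw": 0.41,"tx": 0,"ty": 0,"tz": 0,"ax": 0,"ay": 0,"az": 0},{"claw": 0.39,"tx": 0,"ty": 0,"tz": 0,"ax": 0,"ay": 0,"az": 0},{"claw": 0.36,"tx": 0,"ty": 0,"tz": 0,"ax": 0,"ay": 0,"az": 0},{"claw": 0.32,"tx": 0,"ty": 0,"tz": 0,"ax": 0,"ay": 0,"az": 0},{"claw": 0.26,"tx": 0,"ty": 0,"tz": 0,"ax": 0,"ay": 0,"az": 0},{"claw": 0.18,"tx": 0,"ty": 0,"tz": 0,"ax": 0,"ay": 0,"az": 0},{"claw": 0.1,"tx": 0,"ty": 0,"tz": 0,"ax": 0,"ay": 0,"az": 0},{"claw": 0,"tx": 0,"ty": 0,"tz": 0,"ax": 0,"ay": 0,"az": 0},{"claw": 0,"tx": 0,"ty": 0,"tz": 0,"ax": 0,"ay": 0,"az": 0}]}}

```text
clock: 13.12
tcp_pos: [0.4745, -0.2657, 0.1832]
orientation: [-0.342, 3.123, 0.0]
contact_force: [0.3, 0.5, -0.1]
grip_width: 0.0851
gripper_force: 0.0
```

Emit:
{"fn": "arm_command", "kwargs": {"plan": [{"claw": 0,"tx": 0,"ty": 0,"tz": 0,"ax": 0,"ay": 0,"az": 0},{"claw": 0,"tx": 0,"ty": 0,"tz": -0.008,"ax": 0,"ay": 0,"az": 0},{"claw": 0,"tx": 0,"ty": 0,"tz": -0.015,"ax": 0,"ay": 0,"az": 0},{"claw": 0,"tx": 0,"ty": 0,"tz": -0.02,"ax": 0,"ay": 0,"az": 0},{"claw": 0,"tx": 0,"ty": 0,"tz": -0.03,"ax": 0,"ay": 0,"az": 0},{"claw": 0,"tx": 0,"ty": 0,"tz": -0.03,"ax": 0,"ay": 0,"az": 0},{"claw": 0,"tx": 0,"ty": 0,"tz": -0.03,"ax": 0,"ay": 0,"az": 0},{"claw": 0,"tx": 0,"ty": 0,"tz": -0.02,"ax": 0,"ay": 0,"az": 0},{"claw": 0,"tx": 0,"ty": 0,"tz": 0,"ax": 0,"ay": 0,"az": 0},{"claw": 0,"tx": 0,"ty": 0,"tz": 0,"ax": 0,"ay": 0,"az": 0}]}}

```text
clock: 13.95
tcp_pos: [0.4747, -0.2658, 0.3378]
orientation: [-0.341, 3.12, -0.002]
contact_force: [0.3, -0.2, -0.7]
grip_width: 0.0853
gripper_force: 0.0
```

```bash
python3 - <<'E'
from h import *
c="side"; im=r.grab_frame(c)[:,:,::-1]; cv2.imwrite("pics/c7.png",cv2.resize(im[150:370,240:480],(654,600),interpolation=cv2.INTER_CUBIC))
for t in ("orange_sleeve_center","blue_sleeve_center"):
  for d in r.tip_of(t,c)[:5]: print(t,round(d["confidence"],2),w(c,d["location"]).round(3))
o=r.get_obs(); print(o["contact_force"],o["tcp_pos"],o["qvel"].round(3),o["grip_width"],o["clock"])
E
```

```text
orange_sleeve_center 0.79 [0.546 0.015 0.026]
orange_sleeve_center 0.78 [ 0.339 -0.451  0.024]
orange_sleeve_center 0.68 [ 0.475 -0.262  0.033]
orange_sleeve_center 0.5 [0.613 0.34  0.024]
blue_sleeve_center 0.74 [0.572 0.182 0.114]
blue_sleeve_center 0.37 [ 0.477 -0.262  0.032]
[ 0.76644095 -0.15979373  0.58655188] [ 0.47404159 -0.26536644  0.33519615] [ 0.004  0.012 -0.001  0.001  0.002  0.    -0.001] 0.08543871158718387 14.1
```

View pics/c7.png

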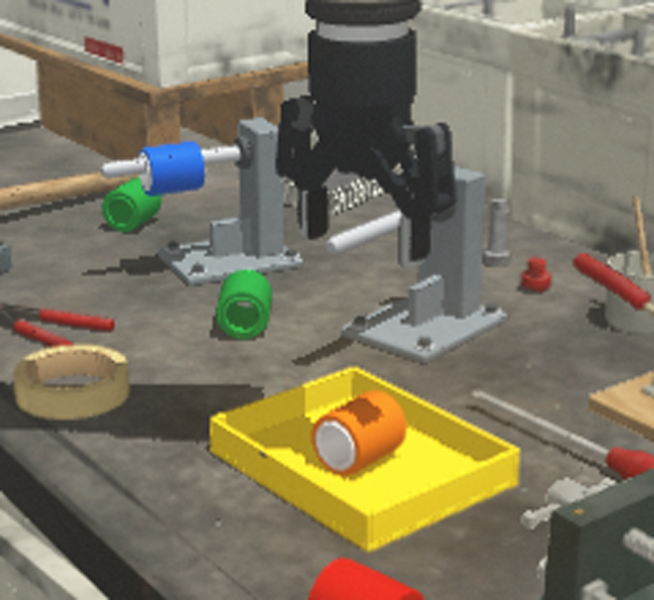

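The orange sleeve lies on its side in the tray at (358,433), the blue sleeve is unmoved at (174,168), and the gripper is clear.

```bash
python3 -c "
from bench import r
print(r.hand_in())"
```

```text
the job is handed in; nothing more can be done
None
```

The orange sleeve is off its spindle and lying on its side in the yellow tray, the blue sleeve is where it was, and the job was handed in at about 14 s with the gripper clear.

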